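# Find the high spot on a cup filler's dial plate

## Robot

A 6-joint arm with a two-finger parallel gripper is mounted at the origin on the work surface. World frame = base frame: x ahead of the robot, y to its left, z up, the work surface at z = 0. Lengths are in m, angles in rad, forces in N, time in s.
With the tool pointing down it reaches from about 0.25 to 0.85 m from the base axis. Payload 12.5 kg.
Tool frame: the origin (TCP) lies midway between the tips of the shut fingers; the grasp point (between the pads) lies 19 mm behind it; z points along the fingers, y is the line along which they close (so a half turn about z gives the same grasp; the last joint's range is limited). The gripper opens to 93 mm and grips with 3 to 60 N. Pads are 15 mm wide; open, the fingers measure 128 mm over their backs; the gripper's body (75 mm by 188 mm) begins 65 mm behind the grasp point.
Start: joints at [-1.43, 0.351, 1.652, -0, 1.139, -0.085], TCP at [0.123, -0.536, 0.219] pointing down, gripper open.
Joint ranges: [-2.75, 2.75], [-0.79, 2.1], [0.01, 2.65], [-1.57, 4.71], [0.07, 3.14], [-2.87, 2.87]. Speed limits (rad/s): [2.22, 2.22, 2.79, 3.14, 3.14, 3.14].

## Interface

Orientations are given as a rotation vector (axis times angle).
In Python, from station import * gives the robot as it stands.
- The arm moves only by the shell command python3 -m inch 'ROWS' [OPENING]. ROWS is JSON, a list of rows, each an object of numbers: "tx", "ty", "tz": the shift along the tool's x, y, z in cm; "ax", "ay", "az": the turn, a rotation vector about the tool's x, y, z in rad. In form: [{"tx": .., "ty": .., "tz": .., "ax": .., "ay": .., "az": ..}, ...]. A call has 1 to 20 rows; each row shifts and turns the commanded pose from where the row before left it, along the tool's axes as they then stand; what a row does not reach is not made up. A row lasts 1/12 s, in which the tool goes at most 41.7 mm and 7.16 degrees, less where a joint would pass 70% of its speed; a pose out of reach is approached as far as the arm can. A call is refused whole if a number of a shift passes 4.17 or a number of a turn 0.125, either way. A call with a gripper value outside its range is refused whole. OPENING is the opening, from 0 (shut) to 1 (fully open), set as the call begins (- or left out, the last holds). The fingers move at their own pace and stop on an object; the grip force is fixed at half the most. Time passes only in rows, so rows that do not move let the fingers close. It gives the time, the measured TCP pose, the force, the opening and the grip force at its end, in the units of the state.
- read_state(): the state, without advancing time (a new reading comes with each control period).
- snapshot(name): name is "scene" or "top"; returns the picture (400x640x3 uint8, red, green, blue); there is no depth.
- get_calibration(name): a dict with "intrinsics" (3x3 intrinsics, pixels), "position" and "attitude" of the camera in the world. Camera axes: x right, y down, z forward; pixel columns grow to the right and rows downward; lengths in m; the calibration is good to about 2 mm. A picture is of the moment at which its call begins. get_calibration takes no time and is no camera call.
- hand_in(): hands the job in; it is judged then, once.
Trained networks look in the newest picture that a camera, given by its name, has taken for a name from the list of things; names that differ only in an ending like _2 or _b are one class to them, and where a whole thing is asked for, a point or a joint stands for the part that bears it (a point fixed in the world has none). Each returns a list of dicts, best first, with "score" (0 to 1); they miss things now and then, are a little off and sometimes report something else, mostly with a low value. They report only what shows in the picture. A call takes as long as a camera call.
- silhouettes(camera, target): "mask" (400x640 bool, what is visible of it) and "box" ([left, top, width, height] in pixels, round what is visible of it).
- pinpoint(camera, target): "point" ([column, row] in pixels: a listed point, or the origin of a listed thing).
The state is a dict: "time_s": time; "joint_pos": joint angles; "dq": joint speeds; "effort": joint torques, N m; "position": TCP position; "tool_rot": TCP orientation; "contact_force": force on the tool from outside, world axes, zero at the start; "wrist_torque": the same for the moment, N m; "width": opening from 0.0 (shut) to 1.0 (fully open); "gripper_force": force on a finger pad.
Only numpy, scipy, OpenCV 4.12 (cv2) and the standard library are available. Lean on these libraries where they do the work, as an engineer would, in place of code of your own. Each camera call takes 0.05 s, during which the arm holds its last target. There are 200 camera calls.

## Task

The dial plate of the cup filler rubs because its rim is swollen. Push the slide of the rim pointer fully home so that its sprung tip bears on the rim, then with a finger in a cup pocket turn the plate slowly (a turn should take at least six seconds) feeling how hard the pointer drags, and leave the plate standing with the highest spot of the rim at the pointer and the slide still home, ready for marking. Do not force the slide or the plate, and leave the cups, tools and dishes around it where they are.

Things in the scene. Friction and masses are not known exactly. Their poses are not given: they have to be found in the camera images.
- filler: Benchtop cup filler, filling head taken off: a steel deck 340 x 340 mm, its top 62 mm above the bench, under a round white plastic dial plate. Origin: on the bench under the plate's centre, z up; its z axis is the plate's axis. A portion cup stands in each of the deck's two +y corners.
- plate_top (a point): Centre of the plate's top face, 100 mm above the bench, on the plate's axis. The plate is 300 mm across and 24 mm thick. Six round pockets, 68 mm across and 18 mm deep (floor 82 mm above the bench), have their centres 95 mm from the axis, 60 degrees apart. The hub cap in the middle stands 24 mm above the top face, within 34 mm of the axis. It bears 40 N of finger force.
- dial (a joint): Angle of the dial plate, rad, anticlockwise from above, counting on over full turns. The pocket centres lie at this angle plus multiples of 60 degrees from filler's +x. It turns freely both ways, its bearing drags with about 0.35 N m and it stays where left. Where the swollen spots of the rim are cannot be told from this angle.
- pointer_stand: Grey stand of the rim pointer, 130 x 50 mm, bolted to the bench at the deck's -y side; it carries the slide with the sprung pointer. Origin: centre of its foot on the bench; its +x axis points level at the plate's axis, 240 mm away.
- slide (a joint): Travel of the pointer's slide along the stand's +x towards the plate, m: 0 drawn back, 0.030 home against a hard stop. It moves stiffly (13 N, up to 18 N if the tip meets a swell) and stays where left. The pointer bears properly only right against the stop. Push it rather than grip it: it and the stand bear 40 N of finger force in all, a squeeze counted on both sides.
- slide_knob (a point): Centre of the round black knob on the slide, 22 mm across and 22 mm high, its top 122 mm above the bench. Its steel neck is 14 mm thick, from 90 to 100 mm above the bench. The slide's block below is 46 mm long along the stand's x and 40 mm wide, its flat top 90 mm above the bench.
- rub_point (a point): Fixed point on the stand's x axis where the tip meets the true rim, 150 mm from the plate's axis, 79 mm above the bench. Somewhere on the rim is its highest spot, 3.5 mm proud, elsewhere a lesser swell, 1.5 mm proud; each is a smooth hump that fades out 16 to 23 degrees either side of its top.
- stop_face (a point): Fixed point on the stand under the front of the slide when home. With the slide home the pointer's rubber ball tip presses on the rim with about 1 N where the rim is true, 4.4 N on the lesser swell and 9.4 N on the highest spot, so that turning the plate slowly takes about 0.5, 0.8 to 1.0 and 1.25 to 1.75 N m in all, bearing included.
- cup_a: Small cream portion cup, 53 mm across and 37 mm high, full and lidded, standing on the deck in its +x +y corner; origin at its underside. A bystander.
- cup_b: The same kind of cup in the deck's -x +y corner. A bystander.
- spanner: Spanner lying on the bench to the robot's right. A bystander.
- scraper: Kitchen spatula lying on the bench to the robot's right. A bystander.
- steel_bowl: Steel bowl, 130 mm across and 55 mm high, on the bench to the robot's left. A bystander.
- mug: White mug, 80 mm across and 90 mm high, on the bench to the robot's left. A bystander.
- tub: White tub, 90 mm across and 85 mm high, on the bench to the robot's left, near the robot. A bystander.
- lid_stack: Stack of clear lids, 56 mm across and 30 mm high, on the bench beyond the pointer stand. A bystander.

How it is judged:
By the outcome, as a careful person would: the job done as asked, in the order asked, and still so for the second after the job is handed in, with the robot touching nothing.
It also fails if it takes over 72 s, if anything falls off the work surface, if the arm or the gripper's body presses on something with over 40 N, if the wrist force passes 120 N, or if a joint passes its speed limit or range.

## Working session

There is one attempt and no reset: what is moved stays moved. The work goes in short steps, Python scripts to look and compute and a shell command to move; the robot and the scene stay as the last step left them, time stands still between calls to the robot, and variables do not carry over. Pictures are saved under pics/ and viewed, at most 10 in all, crops included, and the job is handed in when it is done.

```bash
mkdir -p pics; cat > h.py <<'E'
from station import *
import numpy as np, cv2
from scipy.spatial.transform import Rotation as R
def ray(cam,px):
    c=get_calibration(cam); K=np.array(c["intrinsics"]); A=np.array(c["attitude"],float)
    M=A if A.shape==(3,3) else (R.from_rotvec(A).as_matrix() if A.size==3 else R.from_quat(A).as_matrix())
    d=M@np.linalg.inv(K)@np.array([px[0],px[1],1.]); return np.array(c["position"]),d
def at(cam,px,z):
    p,d=ray(cam,px); return p+d*(z-p[2])/d[2]
E
python3 - <<'E'
from h import *
for c in("scene","top"):
    cv2.imwrite(f"pics/{c}0.png",snapshot(c)[:,:,::-1]); print(c,get_calibration(c))
    for t,z in(("plate_top",.1),("slide_knob",.111),("pointer_stand",0),("rub_point",.079),("stop_face",.08),("filler",0)):
        r=pinpoint(c,t)
        for q in r[:2]: print(t,q["point"],round(q["score"],2),at(c,q["point"],z).round(4))
s=read_state();print(s)
E
```

```text
scene {'intrinsics': array([[443.02466792,   0.        , 332.03226134],
       [  0.        , 443.02466792, 203.77851563],
       [  0.        ,   0.        ,   1.        ]]), 'position': array([1.3098596 , 0.27495156, 1.16538874]), 'attitude': array([-1.53214824, -2.1557825 ,  0.76490361])}
plate_top [324.2, 224.0] 0.94 [ 0.576 -0.007  0.1  ]
slide_knob [274.1, 178.3] 0.52 [ 0.4649 -0.2181  0.111 ]
pointer_stand [322.4, 223.2] 0.32 [ 0.506  -0.0401  0.    ]
rub_point [294.6, 197.3] 0.77 [ 0.493  -0.1378  0.079 ]
rub_point [469.0, 294.2] 0.33 [0.6547 0.4379 0.079 ]
stop_face [284.5, 193.2] 0.85 [ 0.4885 -0.1746  0.08  ]
stop_face [192.6, 203.8] 0.74 [ 0.6241 -0.4313  0.08  ]
filler [323.4, 241.4] 0.63 [ 0.5723 -0.0126  0.    ]
top {'intrinsics': array([[374.11279383,   0.        , 320.51971108],
       [  0.        , 374.11279383, 199.15485059],
       [  0.        ,   0.        ,   1.        ]]), 'position': array([ 3.98298388e-01, -8.11928745e-04,  1.16726254e+00]), 'attitude': array([-2.15421062,  2.18845563, -0.12586813])}
plate_top [321.0, 183.5] 0.9 [ 0.5573 -0.0142  0.1   ]
sl
[... 266 characters left out ...]
0135  0.    ]
{'time_s': 0.7, 'joint_pos': array([-1.42963596e+00,  3.50677298e-01,  1.65185411e+00,  7.82734439e-08,
        1.13911446e+00, -8.45731285e-02]), 'dq': array([-0.00176341,  0.0002463 , -0.00020806,  0.00031193, -0.00127425,
       -0.00032706]), 'effort': array([-2.97855360e-03, -4.97168612e+01, -2.85457259e+01,  6.96582114e-02,
        2.20747234e-02, -5.83397096e-06]), 'position': array([ 0.12313483, -0.53599369,  0.2186244 ]), 'tool_rot': array([-3.12155081e+00, -3.53822949e-01,  2.25316064e-06]), 'contact_force': array([-0.14367795, -0.82333743,  0.08573162]), 'wrist_torque': array([-0.028114  , -0.05723193, -0.03059234]), 'gripper_force': 0.0, 'width': 0.9992716032797285}
```

```bash
ls; python3 -c "
import cv2;a=cv2.imread('pics/scene0.png');b=cv2.imread('pics/top0.png');cv2.imwrite('pics/both.png',cv2.resize(cv2.vconcat([a,b]),(480,600)))"
```

```text
h.py
pics
```

View pics/top0.png

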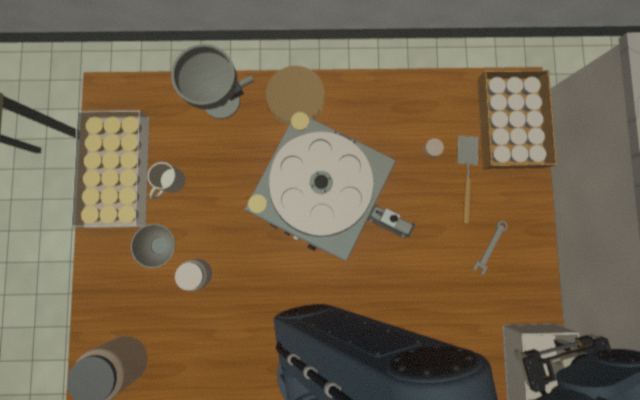

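View pics/scene0.png

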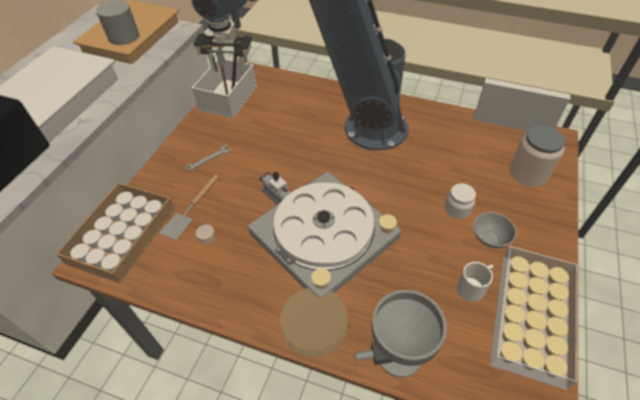

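The top view shows the plate at about (321,183), the pointer stand to its lower right with the knob at about (393,217), and the cups at (300,121) and (257,203). I'll refine using silhouettes.

```bash
python3 - <<'E'
from h import *
img={}
for c in("top","scene"):
    img[c]=snapshot(c)
    for t,z in(("plate_top",.1),("slide_knob",.111),("pointer_stand",.045),("cup_a",.099)):
        for q in silhouettes(c,t)[:2]:
            m=q["mask"].astype(np.uint8); 
            if m.sum()<10: continue
            cs=max(cv2.findContours(m,0,1)[0],key=cv2.contourArea)[:,0,:].astype(float)
            P=np.array([at(c,p,z)[:2] for p in cs]); (cx,cy),r=cv2.minEnclosingCircle(P.astype(np.float32)); rr=cv2.minAreaRect((P*1000).astype(np.float32))
            A=np.c_[2*P,np.ones(len(P))];s=np.linalg.lstsq(A,(P**2).sum(1),rcond=None)[0]
            print(c,t,round(q["score"],2),q["box"],"circ",s[:2].round(4),round(float(np.sqrt(s[2]+s[0]**2+s[1]**2)),4),"rect",np.round(rr[0],1),np.round(rr[1],1),round(rr[2],1))
    # rectify plate plane, 0.5 mm/px (z=0.1)
    K=np.float32([[.40,-.28],[.75,-.28],[.75,.17],[.40,.17]])
    cal=get_calibration(c);M=R.from_rotvec(cal["attitude"]).as_matrix();
    pr=[]
    for x,y in K:
        v=cal["intrinsics"]@(M.T@(np.array([x,y,.1])-cal["position"]));pr.append(v[:2]/v[2])
    H=cv2.getPerspectiveTransform(np.float32(pr),np.float32([[(.17-y)*1200,(.75-x)*1200] for x,y in K]))
    cv2.imwrite(f"pics/rect_{c}.png",cv2.warpPerspective(img[c],H,(540,420))[:,:,::-1])
a=cv2.imread("pics/rect_top.png");b=cv2.imread("pics/rect_scene.png");cv2.imwrite("pics/rect.png",cv2.resize(cv2.hconcat([a,b]),(800,311)))
E
```

```text
top plate_top 0.95 [247.6, 119.5, 146.1, 142.5] circ [ 0.5478 -0.0161] 0.1843 rect [547.5 -10.4] [327.8 344.1] 62.4
top slide_knob 0.66 [376.4, 208.1, 20.2, 20.4] circ [ 0.4556 -0.2017] 0.0262 rect [ 457.4 -197.3] [64.4 42.1] 62.3
top pointer_stand 0.9 [367.6, 209.0, 50.2, 29.5] circ [ 0.4459 -0.2229] 0.0515 rect [ 447.2 -224.6] [135.2  55.5] 62.4
top pointer_stand 0.64 [249.5, 118.1, 142.7, 144.4] circ [ 0.5557 -0.0162] 0.1945 rect [557.2 -10.6] [348.  360.9] 61.6
top cup_a 0.65 [247.0, 193.3, 19.3, 16.7] circ [0.5025 0.1703] 0.0255 rect [502.4 170. ] [51.7 48.9] 89.1
top cup_a 0.47 [288.7, 113.2, 19.6, 16.7] circ [0.7436 0.0454] 0.0256 rect [742.2  45.9] [49.9 51.3] 89.2
scene plate_top 0.88 [248.2, 174.9, 152.7, 124.1] circ [ 0.5936 -0.0028] 0.1933 rect [589.4   0.6] [353.2 356.5] 63.1
scene slide_knob 0.66 [268.4, 172.4, 18.7, 23.8] circ [ 0.4723 -0.1994] 0.0353 rect [ 473.9 -204.3] [92.9 47.9] 44.0
scene pointer_stand 0.98 [256.8, 170.8, 35.1, 29.7] circ [ 0.4426 -0.2355] 0.056 rect [ 442.9 -236.1] [140.6  83.4] 52.1
scene cup_a 0.57 [377.2, 215.4, 18.4, 17.7] circ [0.5103 0.1707] 0.0306 rect [511.  170.7] [71.9 50.8] 14.0
scene cup_a 0.57 [258.8, 172.1, 31.7, 27.5] circ [ 0.4858 -0.2108] 0.052 rect [ 485.6 -210.3] [132.5  79.3] 54.4
```

View pics/rect_top.png

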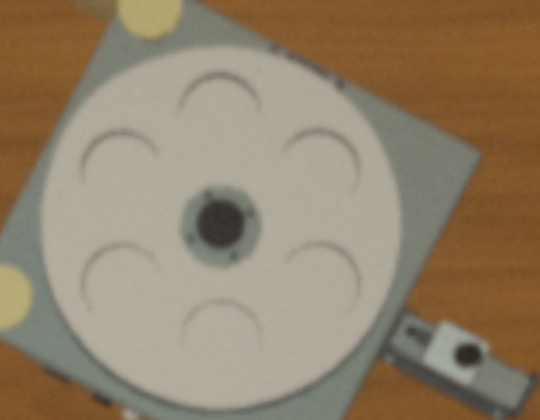

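View pics/rect_scene.png

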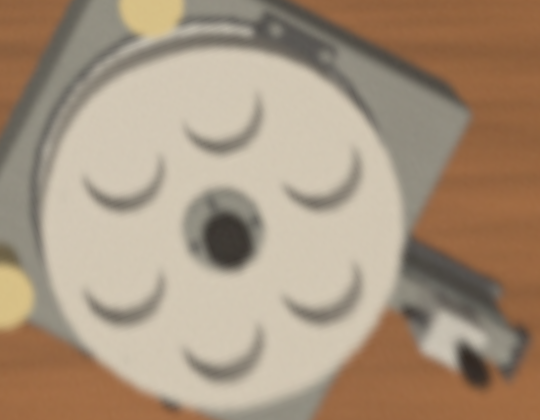

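Plate: both views give centre ≈ (0.560, −0.0155), radius 151 mm (150 expected). Pockets lie at world 0°+k·60°. The stand axis points at ≈62.6° and the knob is 224 mm from the axis. These all fit the given sizes, so I'm moving behind the knob with the fingers shut.

```bash
python3 -m inch '[{"tx":3.107,"ty":-1.749},{"tx":3.107,"ty":-1.749},{"tx":3.107,"ty":-1.749},{"tx":3.107,"ty":-1.749},{"tx":3.107,"ty":-1.749},{"tx":3.107,"ty":-1.749},{"tx":3.107,"ty":-1.749},{"tx":3.107,"ty":-1.749},{"tx":3.107,"ty":-1.749},{"tx":3.107,"ty":-1.749},{"tx":3.107,"ty":-1.749},{"tx":3.107,"ty":-1.749},{"az":-0.124},{"az":-0.124},{"az":-0.124},{"az":-0.124},{"az":-0.124},{"az":-0.124},{"az":-0.124},{}]' 0
python3 - <<'E'
from h import *
C=np.array([.560,-.0155]);u=np.array([np.cos(np.radians(62.6)),np.sin(np.radians(62.6))])
s=read_state();M=R.from_rotvec(s["tool_rot"]).as_matrix();p=s["position"]
print(s["time_s"],p.round(4),np.degrees(np.arctan2(M[1,0],M[0,0])),M[2].round(3),s["width"])
d=p[:2]-C; print("along",d@u,"lat",d@[-u[1],u[0]])
cv2.imwrite("pics/s1.png",cv2.resize(snapshot("scene")[100:300,180:440],(780,600))[:,:,::-1])
r=silhouettes("scene","slide_knob")
for t in("slide_knob","stop_face"):
  for q in pinpoint("scene",t)[:1]: print(t,q["score"],at("scene",q["point"],.111 if t=="slide_knob" else .08))
E
```

```text
1.2 [ 0.1232 -0.536   0.2186] 12.93607429514735 [-0.  0. -1.] 0.9981062042010249
along -0.6631685977169003 lat 0.14829181633615232
slide_knob 0.52 [ 0.46027375 -0.22189759  0.111     ]
stop_face 0.78 [ 0.49171051 -0.17115774  0.08      ]$[0]: bad value
```

View pics/s1.png

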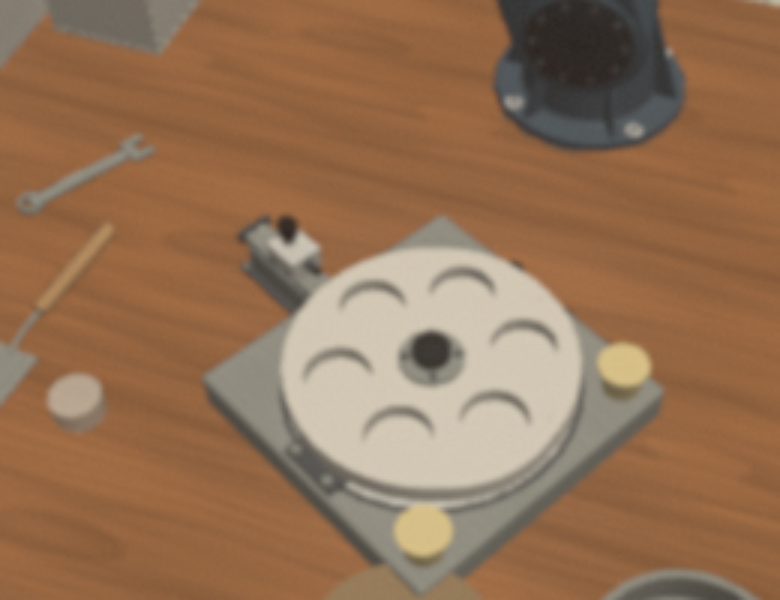

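The picture shows the knob (285,228) at the back of the slide and the robot not yet in view. The call was refused, so rows need all six keys.

```bash
python3 -m inch '[{"tx":3.107,"ty":-1.749,"tz":0,"ax":0,"ay":0,"az":0},{"tx":3.107,"ty":-1.749,"tz":0,"ax":0,"ay":0,"az":0},{"tx":3.107,"ty":-1.749,"tz":0,"ax":0,"ay":0,"az":0},{"tx":3.107,"ty":-1.749,"tz":0,"ax":0,"ay":0,"az":0},{"tx":3.107,"ty":-1.749,"tz":0,"ax":0,"ay":0,"az":0},{"tx":3.107,"ty":-1.749,"tz":0,"ax":0,"ay":0,"az":0},{"tx":3.107,"ty":-1.749,"tz":0,"ax":0,"ay":0,"az":0},{"tx":3.107,"ty":-1.749,"tz":0,"ax":0,"ay":0,"az":0},{"tx":3.107,"ty":-1.749,"tz":0,"ax":0,"ay":0,"az":0},{"tx":3.107,"ty":-1.749,"tz":0,"ax":0,"ay":0,"az":0},{"tx":3.107,"ty":-1.749,"tz":0,"ax":0,"ay":0,"az":0},{"tx":3.107,"ty":-1.749,"tz":0,"ax":0,"ay":0,"az":0},{"tx":0,"ty":0,"tz":0,"ax":0,"ay":0,"az":-0.124},{"tx":0,"ty":0,"tz":0,"ax":0,"ay":0,"az":-0.124},{"tx":0,"ty":0,"tz":0,"ax":0,"ay":0,"az":-0.124},{"tx":0,"ty":0,"tz":0,"ax":0,"ay":0,"az":-0.124},{"tx":0,"ty":0,"tz":0,"ax":0,"ay":0,"az":-0.124},{"tx":0,"ty":0,"tz":0,"ax":0,"ay":0,"az":-0.124},{"tx":0,"ty":0,"tz":0,"ax":0,"ay":0,"az":-0.124},{"tx":0,"ty":0,"tz":0,"ax":0,"ay":0,"az":0}]' 0
cat >> h.py <<'E'
C=np.array([.560,-.0155]);u=np.array([np.cos(np.radians(62.6)),np.sin(np.radians(62.6))])
def st():
    s=read_state();M=R.from_rotvec(s["tool_rot"]).as_matrix();p=s["position"];d=p[:2]-C;f=s["contact_force"]
    print("t",round(s["time_s"],2),p.round(4),"phi",np.degrees(np.arctan2(M[1,0],M[0,0])).round(2),"up",M[2].round(3),"along",(d@u).round(4),"lat",(d@[-u[1],u[0]]).round(4),
     "theta",np.degrees(np.arctan2(d[1],d[0])).round(2),"r",np.hypot(*d).round(4),"f",f.round(2),"Mz",(d[0]*f[1]-d[1]*f[0]).round(3),"j6",s["joint_pos"][5].round(2),"w",round(s["width"],3))
E
python3 -c "from h import *;st()"
```

```text
time_s: 3.07
position: [0.4395, -0.248, 0.2187]
tool_rot: [2.679, 1.641, 0.0]
contact_force: [-0.9, -0.1, 0.5]
width: 0.003
gripper_force: 0.0
t 3.07 [ 0.4395 -0.248   0.2187] phi 63.0 up [ 0.  0. -1.] along -0.2618 lat -0.0001 theta -117.39 r 0.2618 f [-0.92 -0.08  0.5 ] Mz -0.204 j6 -0.13 w 0.003
```

```bash
python3 -m inch '[{"tx":0,"ty":0,"tz":3.0,"ax":0,"ay":0,"az":0},{"tx":0,"ty":0,"tz":3.0,"ax":0,"ay":0,"az":0},{"tx":0,"ty":0,"tz":2.5,"ax":0,"ay":0,"az":0},{"tx":0,"ty":0,"tz":1.5,"ax":0,"ay":0,"az":0},{"tx":0,"ty":0,"tz":1.0,"ax":0,"ay":0,"az":0},{"tx":0,"ty":0,"tz":0.4,"ax":0,"ay":0,"az":0},{"tx":0,"ty":0,"tz":0,"ax":0,"ay":0,"az":0}]'|grep -E "pos|force:"
python3 -c "
from h import *;st()
cv2.imwrite('pics/s2.png',cv2.resize(snapshot('scene')[130:260,220:360],(640,594),interpolation=cv2.INTER_CUBIC)[:,:,::-1])"
```

```text
position: [0.4395, -0.248, 0.1044]
contact_force: [0.0, 0.1, -0.1]
gripper_force: 0.0
t 3.65 [ 0.4395 -0.248   0.1044] phi 62.56 up [ 0.    -0.001 -1.   ] along -0.2618 lat -0.0 theta -117.4 r 0.2618 f [ 0.05  0.06 -0.09] Mz 0.004 j6 -0.13 w 0.0
```

View pics/s2.png

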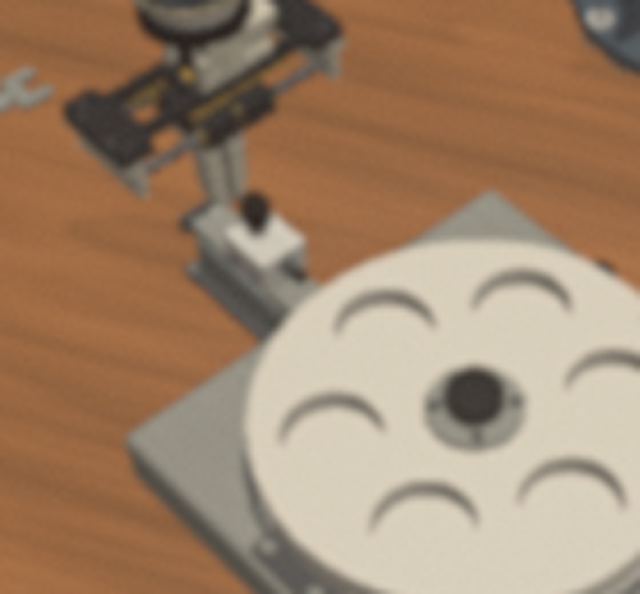

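Fingers (225,175) stand clear behind the knob (257,212), roughly in line. I'll push in small steps and watch the force.

```bash
python3 -m inch '[{"tx":0.4,"ty":0.15,"tz":0,"ax":0,"ay":0,"az":0},{"tx":0.4,"ty":0.15,"tz":0,"ax":0,"ay":0,"az":0},{"tx":0.3,"ty":0,"tz":0,"ax":0,"ay":0,"az":0}]' >/dev/null;python3 -c "from h import *;st()"
python3 -m inch '[{"tx":0.2,"ty":0,"tz":0,"ax":0,"ay":0,"az":0},{"tx":0.2,"ty":0,"tz":0,"ax":0,"ay":0,"az":0}]' >/dev/null;python3 -c "from h import *;st()"
python3 -m inch '[{"tx":0.2,"ty":0,"tz":0,"ax":0,"ay":0,"az":0},{"tx":0.2,"ty":0,"tz":0,"ax":0,"ay":0,"az":0}]' >/dev/null;python3 -c "from h import *;st()"
python3 -m inch '[{"tx":0.2,"ty":0,"tz":0,"ax":0,"ay":0,"az":0},{"tx":0.2,"ty":0,"tz":0,"ax":0,"ay":0,"az":0}]' >/dev/null;python3 -c "from h import *;st()"
```

```text
t 3.95 [ 0.4481 -0.2395  0.1054] phi 62.66 up [-0.     0.002 -1.   ] along -0.2504 lat -0.0038 theta -116.54 r 0.2504 f [-0.26  0.88 -0.13] Mz -0.157 j6 -0.11 w 0.002
t 4.12 [ 0.4493 -0.2372  0.1054] phi 62.74 up [-0.003  0.002 -1.   ] along -0.2478 lat -0.0037 theta -116.54 r 0.2479 f [ -5.4  -11.67   3.39] Mz 0.095 j6 -0.1 w 0.004
t 4.28 [ 0.451  -0.2339  0.1054] phi 62.72 up [-0.003  0.002 -1.   ] along -0.2441 lat -0.0037 theta -116.52 r 0.2441 f [ -5.48 -12.     2.13] Mz 0.111 j6 -0.09 w 0.004
t 4.45 [ 0.4528 -0.2305  0.1054] phi 62.72 up [-0.003  0.002 -1.   ] along -0.2402 lat -0.0038 theta -116.5 r 0.2402 f [ -5.88 -11.66   2.03] Mz -0.014 j6 -0.08 w 0.006
```

```bash
python3 -m inch '[{"tx":0.2,"ty":0,"tz":0,"ax":0,"ay":0,"az":0},{"tx":0.2,"ty":0,"tz":0,"ax":0,"ay":0,"az":0},{"tx":0.2,"ty":0,"tz":0,"ax":0,"ay":0,"az":0},{"tx":0.2,"ty":0,"tz":0,"ax":0,"ay":0,"az":0}]' >/dev/null;python3 -c "from h import *;st()"
python3 -m inch '[{"tx":0.2,"ty":0,"tz":0,"ax":0,"ay":0,"az":0},{"tx":0.2,"ty":0,"tz":0,"ax":0,"ay":0,"az":0},{"tx":0.2,"ty":0,"tz":0,"ax":0,"ay":0,"az":0}]' >/dev/null;python3 -c "from h import *;st()"
python3 -m inch '[{"tx":0.1,"ty":0,"tz":0,"ax":0,"ay":0,"az":0},{"tx":0.1,"ty":0,"tz":0,"ax":0,"ay":0,"az":0}]' >/dev/null;python3 -c "from h import *;st()"
python3 -m inch '[{"tx":0.1,"ty":0,"tz":0,"ax":0,"ay":0,"az":0}]' >/dev/null;python3 -c "from h import *;st()"
python3 -m inch '[{"tx":0.1,"ty":0,"tz":0,"ax":0,"ay":0,"az":0}]' >/dev/null;python3 -c "from h import *;st()"
```

```text
t 4.78 [ 0.4566 -0.2234  0.1054] phi 62.72 up [-0.003  0.002 -1.   ] along -0.2321 lat -0.0038 theta -116.46 r 0.2322 f [ -5.87 -11.92   2.97] Mz 0.014 j6 -0.07 w 0.005
t 5.03 [ 0.4593 -0.218   0.1054] phi 62.71 up [-0.003  0.002 -1.   ] along -0.2261 lat -0.0038 theta -116.43 r 0.2262 f [ -6.08 -12.28   1.71] Mz 0.006 j6 -0.05 w 0.004
t 5.2 [ 0.4603 -0.2163  0.1054] phi 62.72 up [-0.003  0.002 -1.   ] along -0.2241 lat -0.0038 theta -116.42 r 0.2242 f [ -4.43 -12.37   2.4 ] Mz 0.345 j6 -0.05 w 0.006
t 5.28 [ 0.4607 -0.2154  0.1054] phi 62.72 up [-0.003  0.002 -1.   ] along -0.2231 lat -0.0039 theta -116.41 r 0.2232 f [ -5.04 -13.07   2.16] Mz 0.291 j6 -0.05 w 0.011
t 5.37 [ 0.4612 -0.2145  0.1054] phi 62.72 up [-0.003  0.002 -1.   ] along -0.2221 lat -0.0039 theta -116.4 r 0.2222 f [ -5.18 -11.92   1.89] Mz 0.147 j6 -0.05 w 0.005
```

```bash
python3 -m inch '[{"tx":0.1,"ty":0,"tz":0,"ax":0,"ay":0,"az":0},{"tx":0.1,"ty":0,"tz":0,"ax":0,"ay":0,"az":0}]' >/dev/null;python3 -c "from h import *;st()"
python3 -m inch '[{"tx":0.08,"ty":0,"tz":0,"ax":0,"ay":0,"az":0}]' >/dev/null;python3 -c "from h import *;st()"
python3 -m inch '[{"tx":0.06,"ty":0,"tz":0,"ax":0,"ay":0,"az":0}]' >/dev/null;python3 -c "from h import *;st()"
python3 -m inch '[{"tx":0.06,"ty":0,"tz":0,"ax":0,"ay":0,"az":0}]' >/dev/null;python3 -c "from h import *;st()"
```

```text
t 5.53 [ 0.4621 -0.2128  0.1054] phi 62.72 up [-0.003  0.002 -1.   ] along -0.2202 lat -0.0039 theta -116.39 r 0.2202 f [ -5.3  -12.86   1.24] Mz 0.213 j6 -0.04 w 0.007
t 5.62 [ 0.4623 -0.2124  0.1054] phi 62.74 up [-0.004  0.002 -1.   ] along -0.2198 lat -0.0039 theta -116.39 r 0.2198 f [ -8.7  -19.97   2.32] Mz 0.238 j6 -0.04 w 0.006
t 5.7 [ 0.4623 -0.2124  0.1054] phi 62.76 up [-0.005  0.002 -1.   ] along -0.2198 lat -0.0039 theta -116.38 r 0.2198 f [-11.67 -22.08   2.76] Mz -0.142 j6 -0.04 w 0.005
t 5.78 [ 0.4624 -0.2123  0.1054] phi 62.77 up [-0.005  0.002 -1.   ] along -0.2197 lat -0.0039 theta -116.38 r 0.2197 f [-12.61 -26.54   2.72] Mz 0.11 j6 -0.04 w 0.003
```

Slide is home: the force rises to 29 N without motion, after about 30 mm of travel. Backing off, rising and going over the pocket at −60°, with fingers part-open for a snug fit (span ≈ 54 mm).

```bash
python3 -m inch '[{"tx":-0.5,"ty":0,"tz":0,"ax":0,"ay":0,"az":0},{"tx":-0.7,"ty":0,"tz":0,"ax":0,"ay":0,"az":0},{"tx":0,"ty":0,"tz":-2.2,"ax":0,"ay":0,"az":0},{"tx":0,"ty":0,"tz":-2.6,"ax":0,"ay":0,"az":0},{"tx":0,"ty":0,"tz":-2.2,"ax":0,"ay":0,"az":0},{"tx":3.58,"ty":1.53,"tz":0,"ax":0,"ay":0,"az":0},{"tx":3.58,"ty":1.53,"tz":0,"ax":0,"ay":0,"az":0},{"tx":3.58,"ty":1.53,"tz":0,"ax":0,"ay":0,"az":0},{"tx":3.58,"ty":1.53,"tz":0,"ax":0,"ay":0,"az":0},{"tx":3.58,"ty":1.53,"tz":0,"ax":0,"ay":0,"az":0},{"tx":0,"ty":0,"tz":0,"ax":0,"ay":0,"az":0.125}]' 
python3 -m inch '[{"tx":0,"ty":0,"tz":0,"ax":0,"ay":0,"az":0.125},{"tx":0,"ty":0,"tz":0,"ax":0,"ay":0,"az":0.125},{"tx":0,"ty":0,"tz":0,"ax":0,"ay":0,"az":0.125},{"tx":0,"ty":0,"tz":0,"ax":0,"ay":0,"az":0.125},{"tx":0,"ty":0,"tz":0,"ax":0,"ay":0,"az":0.125},{"tx":0,"ty":0,"tz":0,"ax":0,"ay":0,"az":0.125},{"tx":0,"ty":0,"tz":0,"ax":0,"ay":0,"az":0.125},{"tx":0,"ty":0,"tz":0,"ax":0,"ay":0,"az":0.125},{"tx":0,"ty":0,"tz":0,"ax":0,"ay":0,"az":0.125},{"tx":0,"ty":0,"tz":0,"ax":0,"ay":0,"az":0.125},{"tx":0,"ty":0,"tz":0,"ax":0,"ay":0,"az":0.125},{"tx":0,"ty":0,"tz":0,"ax":0,"ay":0,"az":0.125},{"tx":0,"ty":0,"tz":0,"ax":0,"ay":0,"az":0.125},{"tx":0,"ty":0,"tz":0,"ax":0,"ay":0,"az":0.125},{"tx":0,"ty":0,"tz":0,"ax":0,"ay":0,"az":0.125},{"tx":0,"ty":0,"tz":0,"ax":0,"ay":0,"az":0.125},{"tx":0,"ty":0,"tz":0,"ax":0,"ay":0,"az":0}]' 0.2 >/dev/null
python3 - <<'E'
from h import *
st()
cv2.imwrite('pics/s3.png',cv2.resize(snapshot('scene')[110:300,210:430],(695,600),interpolation=cv2.INTER_CUBIC)[:,:,::-1])
for c in ("scene",):
  for q in pinpoint(c,"slide_knob")[:1]:
    d=at(c,q["point"],.111)[:2]-C; print("knob along",d@u,"lat",d@[-u[1],u[0]])
E
```

```text
time_s: 6.7
position: [0.6111, -0.092, 0.1746]
tool_rot: [2.776, 1.47, 0.003]
contact_force: [-0.0, -0.8, -0.1]
width: 0.004
gripper_force: 0.0
t 8.12 [ 0.6074 -0.096   0.1747] phi -59.41 up [-0. -0. -1.] along -0.0496 lat -0.0792 theta -59.49 r 0.0934 f [ 0.37 -0.53 -0.21] Mz 0.005 j6 2.38 w 0.203
```

View pics/s3.png

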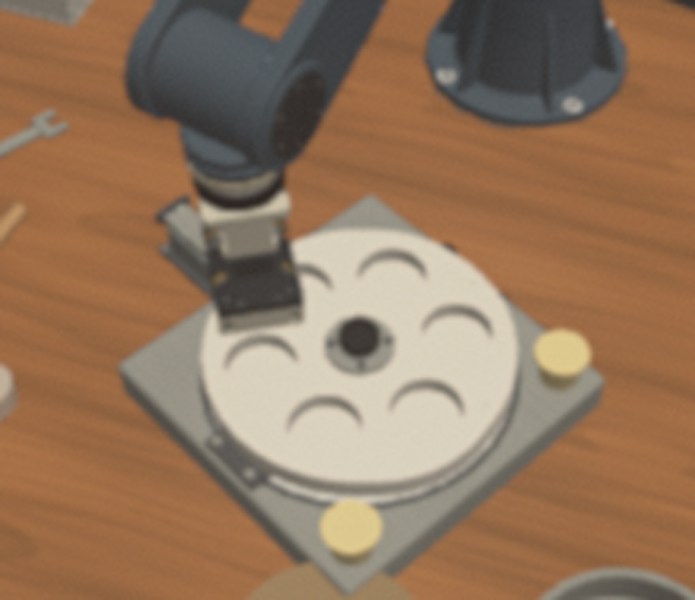

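The gripper is over the plate by the −60° pocket (260,365), with the fingers above it. Lowering with a force check at the plate's level.

```bash
python3 -m inch '[{"tx":0.1,"ty":0,"tz":3.0,"ax":0,"ay":0,"az":0},{"tx":0,"ty":0,"tz":3.0,"ax":0,"ay":0,"az":0},{"tx":0,"ty":0,"tz":1.0,"ax":0,"ay":0,"az":0}]' >/dev/null;python3 -c "from h import *;st()"
python3 -m inch '[{"tx":0,"ty":0,"tz":0.35,"ax":0,"ay":0,"az":0},{"tx":0,"ty":0,"tz":0.2,"ax":0,"ay":0,"az":0}]' >/dev/null;python3 -c "from h import *;st()"
python3 -m inch '[{"tx":0,"ty":0,"tz":0.2,"ax":0,"ay":0,"az":0},{"tx":0,"ty":0,"tz":0.2,"ax":0,"ay":0,"az":0}]' >/dev/null;python3 -c "from h import *;st()"
```

```text
t 8.47 [ 0.6062 -0.0966  0.1011] phi -58.86 up [-0.003  0.003 -1.   ] along -0.0507 lat -0.0783 theta -60.33 r 0.0933 f [ 0.16  0.   -0.71] Mz 0.013 j6 2.36 w 0.201
t 8.63 [ 0.6082 -0.0971  0.0994] phi -58.98 up [-0.  0. -1.] along -0.0502 lat -0.0803 theta -59.41 r 0.0947 f [ 0.11 -0.64  0.47] Mz -0.022 j6 2.37 w 0.201
t 8.8 [ 0.6089 -0.0972  0.0965] phi -59.04 up [ 0.002 -0.002 -1.   ] along -0.05 lat -0.081 theta -59.11 r 0.0952 f [0.28 0.15 0.23] Mz 0.03 j6 2.37 w 0.197
```

```bash
python3 -m inch '[{"tx":0,"ty":0,"tz":0.35,"ax":0,"ay":0,"az":0},{"tx":0,"ty":0,"tz":0.3,"ax":0,"ay":0,"az":0}]' >/dev/null;python3 -c "from h import *;st()"
python3 -m inch '[{"tx":-0.01,"ty":-0.3,"tz":0,"ax":0,"ay":0,"az":-0.03},{"tx":-0.01,"ty":-0.3,"tz":0,"ax":0,"ay":0,"az":-0.03}]' >/dev/null;python3 -c "from h import *;st()"
python3 -m inch '[{"tx":-0.01,"ty":-0.3,"tz":0,"ax":0,"ay":0,"az":-0.03},{"tx":-0.01,"ty":-0.3,"tz":0,"ax":0,"ay":0,"az":-0.03}]' >/dev/null;python3 -c "from h import *;st()"
python3 -m inch '[{"tx":-0.01,"ty":-0.3,"tz":0,"ax":0,"ay":0,"az":-0.03},{"tx":-0.01,"ty":-0.3,"tz":0,"ax":0,"ay":0,"az":-0.03}]' >/dev/null;python3 -c "from h import *;st()"
python3 -m inch '[{"tx":-0.01,"ty":-0.4,"tz":0,"ax":0,"ay":0,"az":-0.04},{"tx":-0.01,"ty":-0.4,"tz":0,"ax":0,"ay":0,"az":-0.04}]' >/dev/null;python3 -c "from h import *;st()"
```

```text
t 8.97 [ 0.6084 -0.0971  0.0891] phi -59.07 up [ 0.001 -0.001 -1.   ] along -0.0502 lat -0.0805 theta -59.33 r 0.0949 f [-0.47 -0.05 -1.24] Mz -0.041 j6 2.37 w 0.195
t 9.13 [ 0.613  -0.0937  0.0886] phi -55.57 up [-0. -0. -1.] along -0.045 lat -0.0831 theta -55.86 r 0.0945 f [0.86 0.51 0.01] Mz 0.094 j6 2.31 w 0.203
t 9.3 [ 0.6177 -0.0904  0.0887] phi -52.11 up [ 0.     0.001 -1.   ] along -0.0399 lat -0.0857 theta -52.39 r 0.0946 f [-1.67 -3.83  0.01] Mz -0.346 j6 2.26 w 0.201
t 9.47 [ 0.6222 -0.0867  0.0887] phi -48.68 up [ 0.     0.001 -1.   ] along -0.0346 lat -0.088 theta -48.85 r 0.0946 f [-2.4  -4.35  0.28] Mz -0.442 j6 2.21 w 0.198
t 9.63 [ 0.628  -0.0813  0.0887] phi -44.08 up [ 0.     0.001 -1.   ] along -0.0271 lat -0.0906 theta -44.04 r 0.0946 f [-2.13 -4.17  0.71] Mz -0.424 j6 2.14 w 0.2
```

Baseline is about 0.45 N m, as expected on true rim. Continuing with samples every 8.6°.

```bash
cat > m.py <<'E'
from h import *
s=read_state();p=s["position"];d=p[:2]-C;f=s["contact_force"];r=np.hypot(*d)
M=R.from_rotvec(s["tool_rot"]).as_matrix();x=M[:,0];y=M[:,1]
print("t %.2f th %.2f phi %.1f r %.4f z %.4f Mz %.3f frad %.1f fz %.1f j6 %.2f w %.2f"%(s["time_s"],np.degrees(np.arctan2(d[1],d[0])),np.degrees(np.arctan2(x[1],x[0])),r,p[2],d[0]*f[1]-d[1]*f[0],f[:2]@d/r,f[2],s["joint_pos"][5],s["width"]))
E
python3 -m inch '[{"tx":-0.012,"ty":-0.475,"tz":0,"ax":0,"ay":0,"az":-0.05},{"tx":-0.012,"ty":-0.475,"tz":0,"ax":0,"ay":0,"az":-0.05},{"tx":-0.012,"ty":-0.475,"tz":0,"ax":0,"ay":0,"az":-0.05}]' >/dev/null;python3 m.py
python3 -m inch '[{"tx":-0.012,"ty":-0.475,"tz":0,"ax":0,"ay":0,"az":-0.05},{"tx":-0.012,"ty":-0.475,"tz":0,"ax":0,"ay":0,"az":-0.05},{"tx":-0.012,"ty":-0.475,"tz":0,"ax":0,"ay":0,"az":-0.05}]' >/dev/null;python3 m.py
python3 -m inch '[{"tx":-0.012,"ty":-0.475,"tz":0,"ax":0,"ay":0,"az":-0.05},{"tx":-0.012,"ty":-0.475,"tz":0,"ax":0,"ay":0,"az":-0.05},{"tx":-0.012,"ty":-0.475,"tz":0,"ax":0,"ay":0,"az":-0.05}]' >/dev/null;python3 m.py
python3 -m inch '[{"tx":-0.012,"ty":-0.475,"tz":0,"ax":0,"ay":0,"az":-0.05},{"tx":-0.012,"ty":-0.475,"tz":0,"ax":0,"ay":0,"az":-0.05},{"tx":-0.012,"ty":-0.475,"tz":0,"ax":0,"ay":0,"az":-0.05}]' >/dev/null;python3 m.py
python3 -m inch '[{"tx":-0.012,"ty":-0.475,"tz":0,"ax":0,"ay":0,"az":-0.05},{"tx":-0.012,"ty":-0.475,"tz":0,"ax":0,"ay":0,"az":-0.05},{"tx":-0.012,"ty":-0.475,"tz":0,"ax":0,"ay":0,"az":-0.05}]' >/dev/null;python3 m.py
python3 -m inch '[{"tx":-0.012,"ty":-0.475,"tz":0,"ax":0,"ay":0,"az":-0.05},{"tx":-0.012,"ty":-0.475,"tz":0,"ax":0,"ay":0,"az":-0.05},{"tx":-0.012,"ty":-0.475,"tz":0,"ax":0,"ay":0,"az":-0.05}]' >/dev/null;python3 m.py
python3 -m inch '[{"tx":-0.012,"ty":-0.475,"tz":0,"ax":0,"ay":0,"az":-0.05},{"tx":-0.012,"ty":-0.475,"tz":0,"ax":0,"ay":0,"az":-0.05},{"tx":-0.012,"ty":-0.475,"tz":0,"ax":0,"ay":0,"az":-0.05}]' >/dev/null;python3 m.py
python3 -m inch '[{"tx":-0.012,"ty":-0.475,"tz":0,"ax":0,"ay":0,"az":-0.05},{"tx":-0.012,"ty":-0.475,"tz":0,"ax":0,"ay":0,"az":-0.05},{"tx":-0.012,"ty":-0.475,"tz":0,"ax":0,"ay":0,"az":-0.05}]' >/dev/null;python3 m.py
```

```text
t 9.88 th -35.35 phi -35.4 r 0.0947 z 0.0887 Mz -0.445 frad 1.5 fz 0.6 j6 2.01 w 0.20
t 10.13 th -26.72 phi -26.9 r 0.0948 z 0.0887 Mz -0.467 frad 1.3 fz -0.1 j6 1.88 w 0.20
t 10.38 th -18.11 phi -18.3 r 0.0950 z 0.0888 Mz -0.436 frad 1.6 fz -0.1 j6 1.75 w 0.20
t 10.63 th -9.50 phi -9.7 r 0.0951 z 0.0888 Mz -0.394 frad 1.0 fz -0.2 j6 1.62 w 0.20
t 10.88 th -1.00 phi -1.1 r 0.0953 z 0.0888 Mz -0.626 frad 0.1 fz -0.1 j6 1.49 w 0.20
t 11.13 th 7.30 phi 7.5 r 0.0956 z 0.0889 Mz -0.870 frad 0.2 fz -1.5 j6 1.37 w 0.20
t 11.38 th 15.84 phi 16.1 r 0.0957 z 0.0889 Mz -0.773 frad 0.8 fz -1.0 j6 1.24 w 0.20
t 11.63 th 24.60 phi 24.7 r 0.0957 z 0.0889 Mz -0.493 frad 0.8 fz -0.8 j6 1.11 w 0.20
```

Lesser swell found near th≈9° (0.87 N m). Continuing.

```bash

python3 -m inch '[{"tx":-0.014,"ty":-0.475,"tz":0,"ax":0,"ay":0,"az":-0.05},{"tx":-0.014,"ty":-0.475,"tz":0,"ax":0,"ay":0,"az":-0.05},{"tx":-0.014,"ty":-0.475,"tz":0,"ax":0,"ay":0,"az":-0.05}]' >/dev/null;python3 m.py
python3 -m inch '[{"tx":-0.014,"ty":-0.475,"tz":0,"ax":0,"ay":0,"az":-0.05},{"tx":-0.014,"ty":-0.475,"tz":0,"ax":0,"ay":0,"az":-0.05},{"tx":-0.014,"ty":-0.475,"tz":0,"ax":0,"ay":0,"az":-0.05}]' >/dev/null;python3 m.py
python3 -m inch '[{"tx":-0.014,"ty":-0.475,"tz":0,"ax":0,"ay":0,"az":-0.05},{"tx":-0.014,"ty":-0.475,"tz":0,"ax":0,"ay":0,"az":-0.05},{"tx":-0.014,"ty":-0.475,"tz":0,"ax":0,"ay":0,"az":-0.05}]' >/dev/null;python3 m.py
python3 -m inch '[{"tx":-0.014,"ty":-0.475,"tz":0,"ax":0,"ay":0,"az":-0.05},{"tx":-0.014,"ty":-0.475,"tz":0,"ax":0,"ay":0,"az":-0.05},{"tx":-0.014,"ty":-0.475,"tz":0,"ax":0,"ay":0,"az":-0.05}]' >/dev/null;python3 m.py
python3 -m inch '[{"tx":-0.014,"ty":-0.475,"tz":0,"ax":0,"ay":0,"az":-0.05},{"tx":-0.014,"ty":-0.475,"tz":0,"ax":0,"ay":0,"az":-0.05},{"tx":-0.014,"ty":-0.475,"tz":0,"ax":0,"ay":0,"az":-0.05}]' >/dev/null;python3 m.py
python3 -m inch '[{"tx":-0.014,"ty":-0.475,"tz":0,"ax":0,"ay":0,"az":-0.05},{"tx":-0.014,"ty":-0.475,"tz":0,"ax":0,"ay":0,"az":-0.05},{"tx":-0.014,"ty":-0.475,"tz":0,"ax":0,"ay":0,"az":-0.05}]' >/dev/null;python3 m.py
python3 -m inch '[{"tx":-0.014,"ty":-0.475,"tz":0,"ax":0,"ay":0,"az":-0.05},{"tx":-0.014,"ty":-0.475,"tz":0,"ax":0,"ay":0,"az":-0.05},{"tx":-0.014,"ty":-0.475,"tz":0,"ax":0,"ay":0,"az":-0.05}]' >/dev/null;python3 m.py
python3 -m inch '[{"tx":-0.014,"ty":-0.475,"tz":0,"ax":0,"ay":0,"az":-0.05},{"tx":-0.014,"ty":-0.475,"tz":0,"ax":0,"ay":0,"az":-0.05},{"tx":-0.014,"ty":-0.475,"tz":0,"ax":0,"ay":0,"az":-0.05}]' >/dev/null;python3 m.py
```

```text
t 11.88 th 33.32 phi 33.3 r 0.0958 z 0.0889 Mz -0.365 frad 0.5 fz -1.4 j6 0.98 w 0.20
t 12.13 th 41.84 phi 41.9 r 0.0959 z 0.0889 Mz -0.435 frad 0.2 fz -2.1 j6 0.84 w 0.20
t 12.38 th 50.36 phi 50.5 r 0.0959 z 0.0890 Mz -0.463 frad 0.6 fz -1.0 j6 0.71 w 0.20
t 12.63 th 58.88 phi 59.1 r 0.0960 z 0.0890 Mz -0.389 frad 1.2 fz -2.4 j6 0.57 w 0.20
t 12.88 th 67.41 phi 67.7 r 0.0961 z 0.0890 Mz -0.493 frad 1.0 fz -1.7 j6 0.43 w 0.20
t 13.13 th 75.89 phi 76.3 r 0.0960 z 0.0890 Mz -0.407 frad 1.2 fz -2.5 j6 0.29 w 0.20
t 13.38 th 84.40 phi 84.9 r 0.0960 z 0.0890 Mz -0.462 frad 0.7 fz -3.3 j6 0.15 w 0.20
t 13.63 th 92.93 phi 93.5 r 0.0959 z 0.0891 Mz -0.450 frad 0.9 fz -2.2 j6 -0.00 w 0.20
```

```bash

python3 -m inch '[{"tx":-0.014,"ty":-0.475,"tz":0,"ax":0,"ay":0,"az":-0.05},{"tx":-0.014,"ty":-0.475,"tz":0,"ax":0,"ay":0,"az":-0.05},{"tx":-0.014,"ty":-0.475,"tz":0,"ax":0,"ay":0,"az":-0.05}]' >/dev/null;python3 m.py
python3 -m inch '[{"tx":-0.014,"ty":-0.475,"tz":0,"ax":0,"ay":0,"az":-0.05},{"tx":-0.014,"ty":-0.475,"tz":0,"ax":0,"ay":0,"az":-0.05},{"tx":-0.014,"ty":-0.475,"tz":0,"ax":0,"ay":0,"az":-0.05}]' >/dev/null;python3 m.py
python3 -m inch '[{"tx":-0.014,"ty":-0.475,"tz":0,"ax":0,"ay":0,"az":-0.05},{"tx":-0.014,"ty":-0.475,"tz":0,"ax":0,"ay":0,"az":-0.05},{"tx":-0.014,"ty":-0.475,"tz":0,"ax":0,"ay":0,"az":-0.05}]' >/dev/null;python3 m.py
python3 -m inch '[{"tx":-0.014,"ty":-0.475,"tz":0,"ax":0,"ay":0,"az":-0.05},{"tx":-0.014,"ty":-0.475,"tz":0,"ax":0,"ay":0,"az":-0.05},{"tx":-0.014,"ty":-0.475,"tz":0,"ax":0,"ay":0,"az":-0.05}]' >/dev/null;python3 m.py
python3 -m inch '[{"tx":-0.014,"ty":-0.475,"tz":0,"ax":0,"ay":0,"az":-0.05},{"tx":-0.014,"ty":-0.475,"tz":0,"ax":0,"ay":0,"az":-0.05},{"tx":-0.014,"ty":-0.475,"tz":0,"ax":0,"ay":0,"az":-0.05}]' >/dev/null;python3 m.py
python3 -m inch '[{"tx":-0.014,"ty":-0.475,"tz":0,"ax":0,"ay":0,"az":-0.05},{"tx":-0.014,"ty":-0.475,"tz":0,"ax":0,"ay":0,"az":-0.05},{"tx":-0.014,"ty":-0.475,"tz":0,"ax":0,"ay":0,"az":-0.05}]' >/dev/null;python3 m.py
python3 -m inch '[{"tx":-0.014,"ty":-0.475,"tz":0,"ax":0,"ay":0,"az":-0.05},{"tx":-0.014,"ty":-0.475,"tz":0,"ax":0,"ay":0,"az":-0.05},{"tx":-0.014,"ty":-0.475,"tz":0,"ax":0,"ay":0,"az":-0.05}]' >/dev/null;python3 m.py
python3 -m inch '[{"tx":-0.014,"ty":-0.475,"tz":0,"ax":0,"ay":0,"az":-0.05},{"tx":-0.014,"ty":-0.475,"tz":0,"ax":0,"ay":0,"az":-0.05},{"tx":-0.014,"ty":-0.475,"tz":0,"ax":0,"ay":0,"az":-0.05}]' >/dev/null;python3 m.py
```

```text
t 13.88 th 101.47 phi 102.1 r 0.0959 z 0.0891 Mz -0.362 frad 0.9 fz -2.1 j6 -0.15 w 0.20
t 14.13 th 110.04 phi 110.7 r 0.0958 z 0.0891 Mz -0.450 frad 1.5 fz -2.0 j6 -0.31 w 0.20
t 14.38 th 118.63 phi 119.2 r 0.0957 z 0.0890 Mz -0.478 frad 1.7 fz -1.4 j6 -0.47 w 0.20
t 14.63 th 126.78 phi 127.8 r 0.0956 z 0.0891 Mz -0.864 frad 5.1 fz -3.7 j6 -0.63 w 0.20
t 14.88 th 135.17 phi 136.4 r 0.0956 z 0.0891 Mz -1.161 frad 5.6 fz -2.8 j6 -0.80 w 0.20
t 15.13 th 143.81 phi 145.0 r 0.0955 z 0.0890 Mz -1.292 frad 5.0 fz -1.9 j6 -0.98 w 0.20
t 15.38 th 152.60 phi 153.6 r 0.0954 z 0.0889 Mz -1.063 frad 3.7 fz -1.4 j6 -1.15 w 0.20
t 15.63 th 161.48 phi 162.2 r 0.0952 z 0.0889 Mz -0.638 frad 0.8 fz 0.0 j6 -1.33 w 0.19
```

Highest spot at th≈142–143 (1.29 N m). I'll go just past it, then sweep back clockwise to cancel the slope effect and the lag.

```bash

python3 -m inch '[{"tx":-0.012,"ty":-0.475,"tz":0,"ax":0,"ay":0,"az":-0.05},{"tx":-0.012,"ty":-0.475,"tz":0,"ax":0,"ay":0,"az":-0.05},{"tx":-0.012,"ty":-0.2,"tz":0,"ax":0,"ay":0,"az":-0.02}]' >/dev/null;python3 m.py
python3 -m inch '[{"tx":-0.01,"ty":0.3,"tz":0,"ax":0,"ay":0,"az":0.03},{"tx":-0.012,"ty":0.475,"tz":0,"ax":0,"ay":0,"az":0.05},{"tx":-0.012,"ty":0.475,"tz":0,"ax":0,"ay":0,"az":0.05}]' >/dev/null;python3 m.py
python3 -m inch '[{"tx":-0.012,"ty":0.475,"tz":0,"ax":0,"ay":0,"az":0.05},{"tx":-0.012,"ty":0.475,"tz":0,"ax":0,"ay":0,"az":0.05}]' >/dev/null;python3 m.py
python3 -m inch '[{"tx":-0.012,"ty":0.475,"tz":0,"ax":0,"ay":0,"az":0.05},{"tx":-0.012,"ty":0.475,"tz":0,"ax":0,"ay":0,"az":0.05}]' >/dev/null;python3 m.py
python3 -m inch '[{"tx":-0.012,"ty":0.475,"tz":0,"ax":0,"ay":0,"az":0.05}]' >/dev/null;python3 m.py
python3 -m inch '[{"tx":-0.012,"ty":0.475,"tz":0,"ax":0,"ay":0,"az":0.05}]' >/dev/null;python3 m.py
python3 -m inch '[{"tx":-0.012,"ty":0.475,"tz":0,"ax":0,"ay":0,"az":0.05}]' >/dev/null;python3 m.py
python3 -m inch '[{"tx":-0.012,"ty":0.475,"tz":0,"ax":0,"ay":0,"az":0.05}]' >/dev/null;python3 m.py
python3 -m inch '[{"tx":-0.012,"ty":0.475,"tz":0,"ax":0,"ay":0,"az":0.05}]' >/dev/null;python3 m.py
python3 -m inch '[{"tx":-0.012,"ty":0.475,"tz":0,"ax":0,"ay":0,"az":0.05}]' >/dev/null;python3 m.py
python3 -m inch '[{"tx":-0.012,"ty":0.475,"tz":0,"ax":0,"ay":0,"az":0.05}]' >/dev/null;python3 m.py
python3 -m inch '[{"tx":-0.012,"ty":0.475,"tz":0,"ax":0,"ay":0,"az":0.05}]' >/dev/null;python3 m.py
python3 -m inch '[{"tx":-0.012,"ty":0.475,"tz":0,"ax":0,"ay":0,"az":0.05}]' >/dev/null;python3 m.py
python3 -m inch '[{"tx":-0.012,"ty":0.475,"tz":0,"ax":0,"ay":0,"az":0.05},{"tx":-0.012,"ty":0.475,"tz":0,"ax":0,"ay":0,"az":0.05}]' >/dev/null;python3 m.py
python3 -m inch '[{"tx":-0.012,"ty":0.475,"tz":0,"ax":0,"ay":0,"az":0.05},{"tx":-0.012,"ty":0.475,"tz":0,"ax":0,"ay":0,"az":0.05}]' >/dev/null;python3 m.py
```

```text
t 15.88 th 168.80 phi 169.1 r 0.0950 z 0.0888 Mz -0.389 frad 0.6 fz 0.0 j6 -1.47 w 0.20
t 16.13 th 161.25 phi 161.3 r 0.0948 z 0.0888 Mz 0.035 frad 0.0 fz -0.3 j6 -1.31 w 0.20
t 16.30 th 155.62 phi 155.6 r 0.0951 z 0.0887 Mz 0.549 frad -0.1 fz 1.1 j6 -1.19 w 0.20
t 16.47 th 150.11 phi 149.9 r 0.0952 z 0.0887 Mz 0.814 frad -0.4 fz 2.9 j6 -1.07 w 0.20
t 16.55 th 147.41 phi 147.0 r 0.0953 z 0.0887 Mz 0.893 frad -0.1 fz 4.3 j6 -1.02 w 0.20
t 16.63 th 144.69 phi 144.2 r 0.0954 z 0.0887 Mz 1.025 frad 0.1 fz 5.0 j6 -0.96 w 0.20
t 16.72 th 141.98 phi 141.3 r 0.0955 z 0.0886 Mz 1.219 frad 0.8 fz 7.9 j6 -0.90 w 0.20
t 16.80 th 139.26 phi 138.5 r 0.0956 z 0.0886 Mz 1.178 frad 0.5 fz 8.7 j6 -0.84 w 0.20
t 16.88 th 136.52 phi 135.6 r 0.0957 z 0.0886 Mz 1.417 frad 0.7 fz 9.8 j6 -0.78 w 0.19
t 16.97 th 133.75 phi 132.7 r 0.0958 z 0.0886 Mz 1.423 frad 1.4 fz 9.7 j6 -0.73 w 0.19
t 17.05 th 130.96 phi 129.9 r 0.0958 z 0.0886 Mz 1.359 frad 0.9 fz 10.3 j6 -0.67 w 0.20
t 17.13 th 128.12 phi 127.0 r 0.0958 z 0.0886 Mz 1.378 frad 1.6 fz 9.2 j6 -0.62 w 0.19
t 17.22 th 125.27 phi 124.1 r 0.0958 z 0.0885 Mz 1.276 frad 1.4 fz 9.6 j6 -0.56 w 0.19
t 17.38 th 119.46 phi 118.4 r 0.0957 z 0.0885 Mz 1.121 frad 1.8 fz 8.0 j6 -0.45 w 0.20
t 17.55 th 113.50 phi 112.6 r 0.0956 z 0.0885 Mz 0.749 frad 1.4 fz 6.0 j6 -0.35 w 0.20
```

```bash
python3 - <<'E'
import numpy as np
from scipy.optimize import least_squares
a=np.array([(92.9,.45),(101.5,.362),(110,.45),(118.6,.478),(126.8,.864),(135.2,1.161),(143.8,1.292),(152.6,1.063),(161.5,.638),(168.8,.389)])
b=np.array([(155.6,.549),(150.1,.814),(147.4,.893),(144.7,1.025),(142,1.219),(139.3,1.178),(136.5,1.417),(133.75,1.423),(131,1.359),(128.1,1.378),(125.3,1.276),(119.5,1.121),(113.5,.749)])
def mod(th,T,w,m,sg,g,t0):
    d=np.radians(th-T);w=np.radians(w);ins=abs(d)<w
    h=np.where(ins,1.75*(1+np.cos(np.pi*d/w)),0);hp=np.where(ins,-1.75*np.pi/w*np.sin(np.pi*d/w),0)*1e-3
    return t0+(1+2.4*h)*(m+sg*g*hp)
for g in(0,1):
    f=lambda p:np.r_[mod(a[:,0],p[0],p[2],p[3],1,g,p[5])-a[:,1],mod(b[:,0],p[0]-p[1],p[2],p[4],-1,g,p[5])-b[:,1]]
    r=least_squares(f,[142,9,21,.1,.11,.35]);print(g,r.x.round(3),(r.cost*2/len(r.fun))**.5)
E
```

```text
0 [1.42014e+02 1.01050e+01 3.05720e+01 1.05000e-01 1.18000e-01 3.00000e-01] 0.04019359794953458
1 [1.43169e+02 1.24420e+01 3.10440e+01 1.04000e-01 1.17000e-01 2.99000e-01] 0.044687062692502284
```

```bash

python3 -m inch '[{"tx":-0.012,"ty":-0.4,"tz":0,"ax":0,"ay":0,"az":-0.042},{"tx":-0.012,"ty":-0.475,"tz":0,"ax":0,"ay":0,"az":-0.05},{"tx":-0.012,"ty":-0.3,"tz":0,"ax":0,"ay":0,"az":-0.032}]' >/dev/null;python3 m.py
python3 -m inch '[{"tx":-0.007,"ty":-0.237,"tz":0,"ax":0,"ay":0,"az":-0.025}]' >/dev/null;python3 m.py
python3 -m inch '[{"tx":-0.007,"ty":-0.237,"tz":0,"ax":0,"ay":0,"az":-0.025}]' >/dev/null;python3 m.py
python3 -m inch '[{"tx":-0.007,"ty":-0.237,"tz":0,"ax":0,"ay":0,"az":-0.025}]' >/dev/null;python3 m.py
python3 -m inch '[{"tx":-0.007,"ty":-0.237,"tz":0,"ax":0,"ay":0,"az":-0.025}]' >/dev/null;python3 m.py
python3 -m inch '[{"tx":-0.007,"ty":-0.237,"tz":0,"ax":0,"ay":0,"az":-0.025}]' >/dev/null;python3 m.py
python3 -m inch '[{"tx":-0.007,"ty":-0.237,"tz":0,"ax":0,"ay":0,"az":-0.025}]' >/dev/null;python3 m.py
python3 -m inch '[{"tx":-0.007,"ty":-0.237,"tz":0,"ax":0,"ay":0,"az":-0.025}]' >/dev/null;python3 m.py
python3 -m inch '[{"tx":-0.007,"ty":-0.237,"tz":0,"ax":0,"ay":0,"az":-0.025},{"tx":-0.007,"ty":-0.237,"tz":0,"ax":0,"ay":0,"az":-0.025}]' >/dev/null;python3 m.py
python3 -m inch '[{"tx":-0.007,"ty":-0.237,"tz":0,"ax":0,"ay":0,"az":-0.025},{"tx":-0.007,"ty":-0.237,"tz":0,"ax":0,"ay":0,"az":-0.025}]' >/dev/null;python3 m.py
```

```text
t 17.80 th 119.85 phi 120.0 r 0.0951 z 0.0887 Mz 0.041 frad 0.0 fz -0.2 j6 -0.48 w 0.20
t 17.88 th 121.22 phi 121.4 r 0.0950 z 0.0888 Mz -0.070 frad -0.4 fz -0.8 j6 -0.51 w 0.20
t 17.97 th 122.59 phi 122.8 r 0.0949 z 0.0888 Mz -0.056 frad -0.7 fz -0.2 j6 -0.54 w 0.20
t 18.05 th 123.78 phi 124.2 r 0.0949 z 0.0889 Mz -0.889 frad 3.5 fz -2.6 j6 -0.56 w 0.20
t 18.13 th 124.67 phi 125.6 r 0.0949 z 0.0890 Mz -0.964 frad 5.0 fz -3.4 j6 -0.59 w 0.20
t 18.22 th 125.96 phi 127.0 r 0.0950 z 0.0890 Mz -1.034 frad 5.5 fz -3.3 j6 -0.62 w 0.20
t 18.30 th 127.32 phi 128.5 r 0.0950 z 0.0890 Mz -0.974 frad 6.2 fz -3.0 j6 -0.65 w 0.20
t 18.38 th 128.71 phi 129.9 r 0.0950 z 0.0890 Mz -1.119 frad 5.8 fz -3.3 j6 -0.68 w 0.20
t 18.55 th 131.52 phi 132.8 r 0.0950 z 0.0890 Mz -1.322 frad 7.9 fz -3.2 j6 -0.73 w 0.20
t 18.72 th 134.37 phi 135.6 r 0.0949 z 0.0890 Mz -1.245 frad 6.6 fz -2.9 j6 -0.79 w 0.20
```

```bash

python3 -m inch '[{"tx":-0.007,"ty":-0.237,"tz":0,"ax":0,"ay":0,"az":-0.025},{"tx":-0.007,"ty":-0.237,"tz":0,"ax":0,"ay":0,"az":-0.025}]' >/dev/null;python3 m.py
python3 -m inch '[{"tx":-0.007,"ty":-0.237,"tz":0,"ax":0,"ay":0,"az":-0.025},{"tx":-0.007,"ty":-0.237,"tz":0,"ax":0,"ay":0,"az":-0.025}]' >/dev/null;python3 m.py
python3 -m inch '[{"tx":-0.007,"ty":-0.237,"tz":0,"ax":0,"ay":0,"az":-0.025},{"tx":-0.007,"ty":-0.237,"tz":0,"ax":0,"ay":0,"az":-0.025}]' >/dev/null;python3 m.py
python3 -m inch '[{"tx":-0.007,"ty":-0.237,"tz":0,"ax":0,"ay":0,"az":-0.025},{"tx":-0.007,"ty":-0.237,"tz":0,"ax":0,"ay":0,"az":-0.025}]' >/dev/null;python3 m.py
python3 -m inch '[{"tx":-0.007,"ty":-0.237,"tz":0,"ax":0,"ay":0,"az":-0.025},{"tx":-0.007,"ty":-0.237,"tz":0,"ax":0,"ay":0,"az":-0.025}]' >/dev/null;python3 m.py
python3 -m inch '[{"tx":-0.007,"ty":-0.237,"tz":0,"ax":0,"ay":0,"az":-0.025},{"tx":-0.007,"ty":-0.237,"tz":0,"ax":0,"ay":0,"az":-0.025}]' >/dev/null;python3 m.py
python3 -m inch '[{"tx":-0.007,"ty":-0.237,"tz":0,"ax":0,"ay":0,"az":-0.025},{"tx":-0.007,"ty":-0.237,"tz":0,"ax":0,"ay":0,"az":-0.025}]' >/dev/null;python3 m.py
python3 -m inch '[{"tx":-0.007,"ty":-0.237,"tz":0,"ax":0,"ay":0,"az":-0.025},{"tx":-0.007,"ty":-0.237,"tz":0,"ax":0,"ay":0,"az":-0.025}]' >/dev/null;python3 m.py
python3 -m inch '[{"tx":-0.007,"ty":-0.237,"tz":0,"ax":0,"ay":0,"az":-0.025},{"tx":-0.007,"ty":-0.237,"tz":0,"ax":0,"ay":0,"az":-0.025}]' >/dev/null;python3 m.py
python3 -m inch '[{"tx":-0.007,"ty":-0.237,"tz":0,"ax":0,"ay":0,"az":-0.025},{"tx":-0.007,"ty":-0.237,"tz":0,"ax":0,"ay":0,"az":-0.025}]' >/dev/null;python3 m.py
```

```text
t 18.88 th 137.23 phi 138.5 r 0.0949 z 0.0890 Mz -1.276 frad 8.1 fz -1.8 j6 -0.85 w 0.20
t 19.05 th 140.16 phi 141.4 r 0.0948 z 0.0889 Mz -1.262 frad 8.2 fz -1.0 j6 -0.90 w 0.19
t 19.22 th 143.10 phi 144.2 r 0.0948 z 0.0889 Mz -1.233 frad 7.8 fz -1.2 j6 -0.96 w 0.20
t 19.38 th 146.06 phi 147.1 r 0.0947 z 0.0889 Mz -1.268 frad 7.6 fz -1.0 j6 -1.02 w 0.19
t 19.55 th 149.03 phi 150.0 r 0.0947 z 0.0888 Mz -1.189 frad 6.6 fz 0.2 j6 -1.08 w 0.20
t 19.72 th 152.02 phi 152.8 r 0.0946 z 0.0888 Mz -1.060 frad 5.5 fz 0.6 j6 -1.14 w 0.20
t 19.88 th 155.01 phi 155.7 r 0.0945 z 0.0887 Mz -0.946 frad 4.6 fz -0.1 j6 -1.20 w 0.20
t 20.05 th 158.03 phi 158.6 r 0.0944 z 0.0887 Mz -0.803 frad 3.9 fz 0.6 j6 -1.26 w 0.20
t 20.22 th 161.04 phi 161.5 r 0.0943 z 0.0887 Mz -0.625 frad 3.5 fz 0.6 j6 -1.32 w 0.20
t 20.38 th 164.06 phi 164.3 r 0.0942 z 0.0887 Mz -0.455 frad 3.4 fz 1.4 j6 -1.38 w 0.20
```

The radial force acts at the finger's back, about 30 mm off the TCP, so the torque needs that correction. Refitting all the data.

```bash
python3 - <<'E'
import numpy as np
from scipy.optimize import least_squares
A=np.array([(92.9,.45,.9),(101.5,.362,.9),(110,.45,1.5),(118.6,.478,1.7),(126.8,.864,5.1),(135.2,1.161,5.6),(143.8,1.292,5.),(152.6,1.063,3.7),(161.5,.638,.8),(168.8,.389,.6)])
A2=np.array([(124.67,.964,5),(125.96,1.034,5.5),(127.3,.974,6.2),(128.7,1.119,5.8),(131.5,1.322,7.9),(134.4,1.245,6.6),(137.2,1.276,8.1),(140.2,1.262,8.2),(143.1,1.233,7.8),(146.1,1.268,7.6),(149,1.189,6.6),(152,1.06,5.5),(155,.946,4.6),(158,.803,3.9),(161,.625,3.5),(164.1,.455,3.4)])
B=np.array([(155.6,.549,-.1),(150.1,.814,-.4),(147.4,.893,-.1),(144.7,1.025,.1),(142,1.219,.8),(139.3,1.178,.5),(136.5,1.417,.7),(133.75,1.423,1.4),(131,1.359,.9),(128.1,1.378,1.6),(125.3,1.276,1.4),(119.5,1.121,1.8),(113.5,.749,1.4)])
def mod(th,T,w,m,sg,g,t0):
    d=np.radians(th-T);w=np.radians(w);ins=abs(d)<w
    h=np.where(ins,1.75*(1+np.cos(np.pi*d/w)),0);hp=np.where(ins,-1.75*np.pi/w*np.sin(np.pi*d/w),0)*1e-3
    return t0+(1+2.4*h)*(m+sg*g*hp)
q=lambda X:X[:,1]+.03*X[:,2]
for name,sets in(("A",[A]),("A2",[A2]),("both",[A,A2])):
  a=np.vstack(sets)
  for g in(0,1):
    f=lambda p:np.r_[mod(a[:,0],p[0],p[2],p[3],1,g,p[4])-q(a),mod(B[:,0],p[0]-p[1],p[2],p[3],-1,g,p[4])-q(B)]
    r=least_squares(f,[142,10,25,.1,.35]);print(name,g,r.x.round(3),(r.cost*2/len(r.fun))**.5)
E
```

```text
A 0 [1.41346e+02 9.89600e+00 3.03550e+01 1.21000e-01 3.14000e-01] 0.0451233595557943
A 1 [1.42328e+02 1.20200e+01 3.07690e+01 1.20000e-01 3.13000e-01] 0.049053764732744067
A2 0 [1.39572e+02 8.79500e+00 3.85520e+01 1.59000e-01 1.00000e-03] 0.07501874234936075
A2 1 [ 1.40537e+02  1.07100e+01  3.90680e+01  1.61000e-01 -2.40000e-02] 0.07498989824492179
both 0 [1.40004e+02 9.07500e+00 3.23290e+01 1.29000e-01 2.87000e-01] 0.07923972882526914
both 1 [1.41032e+02 1.11810e+01 3.24920e+01 1.29000e-01 2.86000e-01] 0.07980292533438334
```

All estimates agree on T ≈ 141±1 (equal to clockwise-contact th ≈ 131.3). Sweeping back clockwise to stop there.

```bash

python3 -m inch '[{"tx":-0.01,"ty":0.475,"tz":0,"ax":0,"ay":0,"az":0.05},{"tx":-0.01,"ty":0.475,"tz":0,"ax":0,"ay":0,"az":0.05},{"tx":-0.01,"ty":0.475,"tz":0,"ax":0,"ay":0,"az":0.05},{"tx":-0.01,"ty":0.475,"tz":0,"ax":0,"ay":0,"az":0.05}]' >/dev/null;python3 m.py
python3 -m inch '[{"tx":-0.01,"ty":0.475,"tz":0,"ax":0,"ay":0,"az":0.05},{"tx":-0.01,"ty":0.475,"tz":0,"ax":0,"ay":0,"az":0.05}]' >/dev/null;python3 m.py
python3 -m inch '[{"tx":-0.01,"ty":0.475,"tz":0,"ax":0,"ay":0,"az":0.05}]' >/dev/null;python3 m.py
python3 -m inch '[{"tx":-0.01,"ty":0.475,"tz":0,"ax":0,"ay":0,"az":0.05}]' >/dev/null;python3 m.py
python3 -m inch '[{"tx":-0.01,"ty":0.475,"tz":0,"ax":0,"ay":0,"az":0.05}]' >/dev/null;python3 m.py
python3 -m inch '[{"tx":-0.01,"ty":0.285,"tz":0,"ax":0,"ay":0,"az":0.03}]' >/dev/null;python3 m.py
```

```text
t 20.72 th 152.62 phi 152.7 r 0.0937 z 0.0888 Mz 0.598 frad 1.5 fz 1.0 j6 -1.13 w 0.20
t 20.88 th 147.40 phi 147.0 r 0.0941 z 0.0887 Mz 0.979 frad 1.0 fz 4.5 j6 -1.02 w 0.20
t 20.97 th 144.67 phi 144.1 r 0.0942 z 0.0886 Mz 1.056 frad -0.6 fz 5.8 j6 -0.96 w 0.20
t 21.05 th 141.93 phi 141.3 r 0.0943 z 0.0886 Mz 1.232 frad -0.5 fz 6.9 j6 -0.90 w 0.20
t 21.13 th 139.18 phi 138.4 r 0.0944 z 0.0886 Mz 1.404 frad -1.0 fz 7.7 j6 -0.84 w 0.20
t 21.22 th 137.43 phi 136.7 r 0.0944 z 0.0886 Mz 1.495 frad -0.8 fz 9.4 j6 -0.81 w 0.20
```

```bash

python3 -m inch '[{"tx":-0.01,"ty":0.285,"tz":0,"ax":0,"ay":0,"az":0.03}]' >/dev/null;python3 m.py
python3 -m inch '[{"tx":-0.01,"ty":0.285,"tz":0,"ax":0,"ay":0,"az":0.03}]' >/dev/null;python3 m.py
python3 -m inch '[{"tx":-0.01,"ty":0.285,"tz":0,"ax":0,"ay":0,"az":0.03}]' >/dev/null;python3 m.py
```

```text
t 21.30 th 135.94 phi 135.0 r 0.0944 z 0.0885 Mz 1.490 frad 0.6 fz 9.9 j6 -0.77 w 0.19
t 21.38 th 134.28 phi 133.3 r 0.0945 z 0.0885 Mz 1.475 frad 0.6 fz 10.1 j6 -0.74 w 0.19
t 21.47 th 132.61 phi 131.6 r 0.0945 z 0.0885 Mz 1.492 frad 1.9 fz 10.8 j6 -0.71 w 0.20
```

```bash

python3 -m inch '[{"tx":-0.005,"ty":0.2,"tz":0,"ax":0,"ay":0,"az":0.021}]' >/dev/null;python3 m.py
python3 -m inch '[{"tx":0,"ty":-0.45,"tz":0,"ax":0,"ay":0,"az":0},{"tx":0,"ty":-0.45,"tz":0,"ax":0,"ay":0,"az":0},{"tx":0,"ty":0,"tz":0,"ax":0,"ay":0,"az":0}]' >/dev/null;python3 m.py
python3 -m inch '[{"tx":0,"ty":0,"tz":-0.5,"ax":0,"ay":0,"az":0},{"tx":0,"ty":0,"tz":-1.0,"ax":0,"ay":0,"az":0},{"tx":0,"ty":0,"tz":-2.0,"ax":0,"ay":0,"az":0},{"tx":0,"ty":0,"tz":-3.5,"ax":0,"ay":0,"az":0},{"tx":0,"ty":0,"tz":-4.0,"ax":0,"ay":0,"az":0},{"tx":0,"ty":0,"tz":-4.0,"ax":0,"ay":0,"az":0},{"tx":0,"ty":0,"tz":0,"ax":0,"ay":0,"az":0}]' >/dev/null;python3 m.py
python3 - <<'E'
from h import *
v=[snapshot(c) for c in("scene","top")]
cv2.imwrite('pics/s4.png',cv2.hconcat([cv2.resize(v[0][110:310,210:430],(400,364)),cv2.resize(v[1][100:280,230:430],(400,364))])[:,:,::-1])
E
```

```text
t 21.55 th 131.37 phi 130.4 r 0.0945 z 0.0885 Mz 1.588 frad 1.8 fz 10.5 j6 -0.68 w 0.20
t 21.80 th 135.86 phi 130.4 r 0.0942 z 0.0886 Mz 0.036 frad -0.6 fz -0.1 j6 -0.70 w 0.20
t 22.38 th 134.11 phi 130.5 r 0.0922 z 0.2468 Mz -0.071 frad -0.1 fz 0.9 j6 -0.70 w 0.20
```

View pics/s4.png

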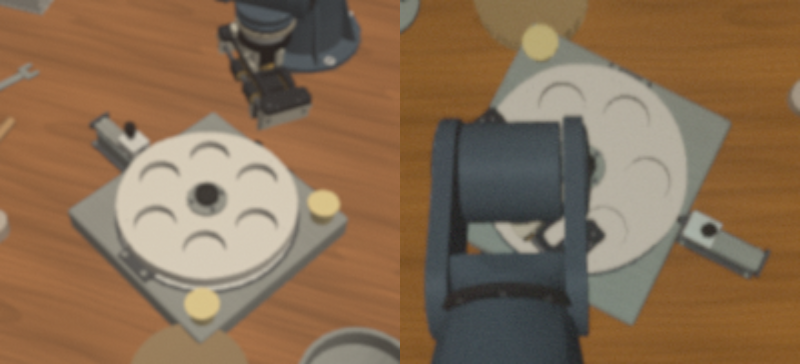

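The slide is home with its block at the plate (700,230 in the right half). The cups have not moved, and the arm is clear.

```bash
python3 -c "from station import *;print(hand_in())"
```

```text
the job is handed in; nothing more can be done
None
```

The job is handed in: the slide is home against its stop, and by the drag readings in both directions the plate stands with its highest spot within about 1–2° of the pointer (about 1.6 N m in the last reading there); the arm is clear and both cups are where they were.

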